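# Index the sample arm under the measuring head

### The job

Hook a fingertip under the pull ring of the spring index pin, lift the pin out of its hole, swing the arm one hole so that the sample jar at the arm's other end comes under the fat measuring head (not the thin nozzle), then let the pin drop fully home in that hole and leave the ring. Do not take the jar out of its seat, and leave the other things on the bench where they are.

Things in the scene. Friction and masses are not known exactly. Their poses are not given: they have to be found in the camera images.
- stage: fixed indexing stage: dark steel plate 330 x 210 x 10 mm on the bench, an aluminium index plate across its pin end (top 40 mm above the bench), a pivot pillar in the middle. Origin on the bench under the pivot axis; x runs from the pin end (to the robot's left) to the sample end (to its right), so its yaw is about -90 degrees; y away from the robot, z up
- middle_hole (a point): mouth of the middle of five 10 mm holes through the index plate, 40 mm above the bench, 130 mm from the pivot on the stage's -x axis; the other holes lie on the same circle, 20 degrees (0.349 rad, 45 mm) apart
- pivot (a point): point on the swing arm's vertical pivot axis, 50 mm above the bench
- swing_arm (a joint): swing arm angle about the pivot, rad, anticlockwise from above. 0: pin in the middle hole (the start); next holes +-0.349, +-0.698; stops +-0.85. Positive moves the pin end to the stage's -y, the sample end to its +y. Locked (0.01 rad of play) while the pin is in a hole; with the pin lifted about 1 N at the ring turns it and it stays where left
- pin_end (a point): point on the arm's top, 58 mm above the bench, on the pin's axis. The arm is a two-ended flat steel bar 26 mm wide: pin 130 mm from the pivot at one end, sample seat 100 mm from it at the other, so the ends move contrary ways. Here stands the pin's housing, 26 mm across, its top 82 mm above the bench; the arm from here to the pivot is nowhere higher than 70 mm
- index_pin (a joint): lift of the spring index pin, m: 0 fully home in a hole; about 0.010 its tip rides on the plate (lift beyond 0.011 to swing freely); 0.018 upper stop. The spring pushes down with about 7 N at home, 11 N at the stop. The 8 mm pin's rounded tip finds a hole when within about 3 mm of it
- ring_centre (a point): centre of the round steel pull ring on the pin, 120 mm above the bench with the pin home, 18 mm from the pin's axis towards the pivot. Inner diameter 54 mm, wire 6 mm. It rises and swings with the pin. Its plane stands square across the arm, leaning 38 degrees from upright, top towards the pivot: a shut gripper pointing along the arm to the pivot and 30 to 55 degrees down passes through
- sample_seat (a point): centre of the floor of the sample seat at the sample end of the swing arm, 58 mm above the bench; a white collar of 36 mm inner diameter and 10 mm height surrounds it
- sample_jar: small amber glass jar with black cap, 29 mm diameter, 32 mm high, standing loose in the sample seat; origin under its centre
- measuring_head: fixed measuring head: fat white barrel, 42 mm diameter, pointing down from a post beyond it, lens 110 mm above the bench, over the place that the sample seat reaches one hole to one side (either one by chance). Origin on the barrel's axis, 10 mm above the bench; same axes as the stage
- dry_nozzle: fixed thin bent steel tube, 8 mm thick, pointing down from a like post, over the place one hole to the other side. Origin under its tip, 10 mm above the bench; same axes as the stage
- reagent_jar: amber glass jar with black cap, 40 mm diameter, 55 mm high, beside the stage's +y edge; loose bystander, origin under its centre
- die_ring: turned steel puck, 52 mm diameter, 28 mm high, on the bench just off the stage's pin end; loose bystander, origin under its centre
- die_plunger: steel plunger standing on its 32 mm foot, 45 mm high, on the bench just off the stage's pin end; loose bystander, origin under its centre
- cell_box: grey plastic box 70 x 50 x 30 mm on the bench to the right; loose bystander
- spatula: lab spatula 160 mm long lying on the bench to the left; loose bystander
- wash_bottle: white wash bottle with red cap, 64 mm diameter, 150 mm high, on the right; loose bystander
- beaker: glass beaker 60 mm diameter, 70 mm high, on the left; loose bystander
Things that resemble listed ones, but are neither listed nor needed, are in the scene too. What is shaped like the sample_jar but blue or purple is not meant.

How it is judged:
By the outcome, as a careful person would: the job done as asked, in the order asked, and still so for the second after the job is handed in, with the robot touching nothing.
It also fails if it takes over 51 s, if anything falls off the work surface, if the arm or the gripper's body presses on something with over 40 N, if the wrist force passes 120 N, or if a joint passes its speed limit or range.

### The arm

A 6-joint arm with a two-finger parallel gripper is mounted at the origin on the work surface. World frame = base frame: x ahead of the robot, y to its left, z up, the work surface at z = 0. Lengths are in m, angles in degrees, forces in N, time in s.
With the tool pointing down it reaches from about 0.4 to 0.825 m from the base axis. Payload 7 kg.
Tool frame: the origin (TCP) lies on the centre line of the jaws, within the pads' length; the fingertips stand 19 mm ahead of it and the grasp point (between the pads) is the TCP; z points along the fingers, y is the line along which they close (so a half turn about z gives the same grasp; the last joint's range is limited). The gripper opens to 88 mm and grips with 3 to 60 N. Pads are 19 mm wide; open, the fingers measure 130 mm over their backs; the gripper's body (78 mm by 193 mm) begins 47 mm behind the grasp point.
Start: joints at [88.184, 20.546, 0.682, 0, -70.136, -16.507], TCP at [0.212, 0.641, 0.246] pointing down, gripper open.
Joint ranges: [-176.03, 176.03], [-82.01, 121.73], [-58.28, 71.71], [-173.87, 95.51], [-174.79, -0.11], [-173.66, 173.66]. Speed limits (degrees/s): [136.94, 136.94, 172.46, 180, 180, 180].

### API

Orientations are given as [roll, pitch, yaw] about the fixed x, y, z axes, in that order (R = Rz(yaw) Ry(pitch) Rx(roll)).
In Python, from plant import get_state, capture, close_job gives the robot as it stands.
- The arm moves only by the tool apply_moves, never from a script. Its argument "targets" is a list of rows, each a list of 7 numbers: the opening, from 0 (shut) to 1 (fully open), then the shift along the tool's x, y, z normalised to -1 to 1, where 1 is 1000 mm, then the turn, a rotation vector about the tool's x, y, z normalised to -1 to 1, where 1 is 90 degrees. In form: [[claw, tx, ty, tz, ax, ay, az], ...]. A call has 1 to 20 rows; each row shifts and turns the commanded pose from where the row before left it, along the tool's axes as they then stand; what a row does not reach is not made up. A row lasts 1/12 s, in which the tool goes at most 41.7 mm and 7.16 degrees, less where a joint would pass 70% of its speed; a pose out of reach is approached as far as the arm can. A call with a number of a shift or a turn outside -1 to 1 is refused whole. A call with a gripper value outside its range is refused whole. The fingers move at their own pace and stop on an object; "newtons" is the grip in N (left out, the last holds). Time passes only in rows, so rows that do not move let the fingers close. It gives the time, the measured TCP pose, the force, the opening and the grip force at its end, in the units of the state.
- get_state(): the state, without advancing time (a new reading comes with each control period).
- capture(name): name is "side" or "top"; returns a dict with "frame" (480x640x3 uint8, red, green, blue), "range_z" (480x640 float32, m along the optical axis (not along the pixel's ray), 0 where there is no reading), "camera_matrix" (3x3 intrinsics, pixels), "k1" (the pictures are not rectified: a ray, as slopes to the right and down, at radius r is drawn at 1 + k1 r^2 times it, then the intrinsics apply), "T" (4x4, takes a point from camera to world coordinates). Camera axes: x right, y down, z forward; pixel columns grow to the right and rows downward; lengths in m; the calibration is good to about 2 mm. A picture is of the moment at which its call begins.
- close_job(): hands the job in; it is judged then, once.
The state is a dict: "time_s": time; "joints": joint angles; "qd": joint speeds; "joint_torque": joint torques, N m; "tcp_pos": TCP position; "eef_rot": TCP orientation; "contact_force": force on the tool from outside, world axes, zero at the start; "moment": the same for the moment, N m; "gripper_width": finger opening in m; "gripper_force": force on a finger pad.
Only numpy, scipy, OpenCV 4.12 (cv2) and the standard library are available. Lean on these libraries where they do the work, as an engineer would, in place of code of your own. Each camera call takes 0.05 s, during which the arm holds its last target. There are 200 camera calls.

## Working session

There is one attempt and no reset: what is moved stays moved. The work goes in short steps, Python scripts to look and compute and a tool call to move; the robot and the scene stay as the last step left them, time stands still between calls to the robot, and variables do not carry over. Pictures are saved under pics/ and viewed, at most 10 in all, crops included, and the job is handed in when it is done.

Besides the shell and the picture viewer there is one more tool, called after ">>>" as name(argument=value, ...) on one line, values as JSON. apply_moves: Moves the arm, as the interface text tells. Scaled input: -1 to 1 covers 1000 mm each way for a shift and 90 degrees each way for a turn. Its arguments: {"type":"object","properties":{"targets":{"type":"array","items":{"type":"array","items":{"type":"number"}}},"newtons":{"type":"number"}},"required":["targets"]}

```bash
mkdir -p pics; cat > h.py <<'E'
import numpy as np, cv2
from plant import get_state, capture, close_job
from scipy.spatial.transform import Rotation as R
def cap(n): 
    c=capture(n); return c
def pts(c):
    K=c["camera_matrix"];z=c["range_z"];h,w=z.shape
    u,v=np.meshgrid(np.arange(w),np.arange(h))
    d=np.array([c["k1"],0,0,0,0.])
    x=(u-K[0,2])/K[0,0];y=(v-K[1,2])/K[1,1]
    X,Y=x.copy(),y.copy()
    for _ in range(10):
        f=1+c["k1"]*(X*X+Y*Y);X=x/f;Y=y/f
    P=np.stack([X*z,Y*z,z,np.ones_like(z)],-1)@np.array(c["T"]).T
    P=P[...,:3];P[z==0]=np.nan
    return P
def save(n,im): cv2.imwrite("pics/"+n,cv2.cvtColor(im,cv2.COLOR_RGB2BGR))
E
python3 - <<'E'
from h import *
for n in("top","side"):
    c=cap(n);save(n+"0.png",c["frame"]);np.save(n+"0.npy",pts(c));print(n,np.round(c["T"],3).tolist(),c["camera_matrix"].tolist(),c["k1"])
print(get_state())
E
```

```text
top [[-0.02, -0.985, 0.17, 0.306], [-1.0, 0.019, -0.006, -0.019], [0.003, -0.17, -0.985, 1.553], [0.0, 0.0, 0.0, 1.0]] [[551.1460355317229, 0.0, 324.8724099255894], [0.0, 551.1460355317229, 224.95624683332954], [0.0, 0.0, 1.0]] -0.014117490668533078
side [[-0.825, -0.352, 0.441, 0.096], [-0.565, 0.519, -0.642, 0.663], [-0.003, -0.779, -0.627, 0.757], [0.0, 0.0, 0.0, 1.0]] [[486.2303335350363, 0.0, 326.3014733742578], [0.0, 486.2303335350363, 237.78625871646858], [0.0, 0.0, 1.0]] -0.002508081337196656
{'time_s': 0.1, 'joints': array([ 8.81826917e+01,  2.05878721e+01,  6.38554640e-01, -1.69088056e-02,
       -7.01357439e+01, -1.65090118e+01]), 'qd': array([-0.06172369, -0.08287861,  0.18954891,  0.15715695,  0.11378843,
        0.07227958]), 'joint_torque': array([-1.31723857e-03, -5.84161162e+01,  2.93752581e+01,  7.01555282e+00,
        1.02000209e-02, -5.51321727e-05]), 'tcp_pos': array([0.21211499, 0.64037333, 0.24470929]), 'eef_rot': array([ 1.79913928e+02, -8.93284208e-03, -1.83320707e+01]), 'contact_force': array([-0.07311719, -0.18048184,  0.62532072]), 'moment': array([ 0.02878299, -0.0314036 , -0.02489067]), 'gripper_force': 0.0, 'gripper_width': 0.08789056348413953}
```

View pics/top0.png

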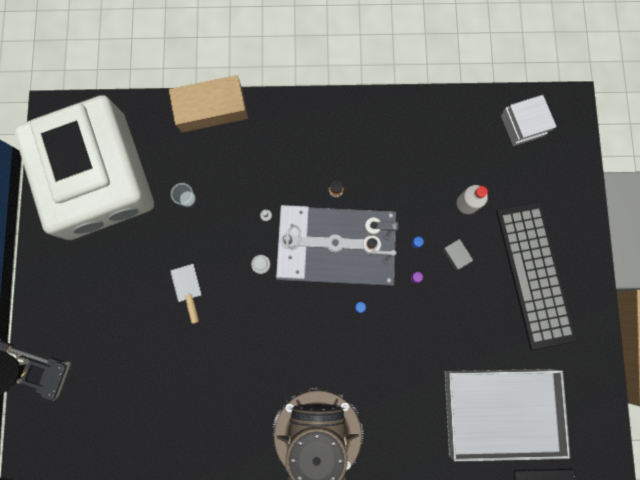

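View pics/side0.png

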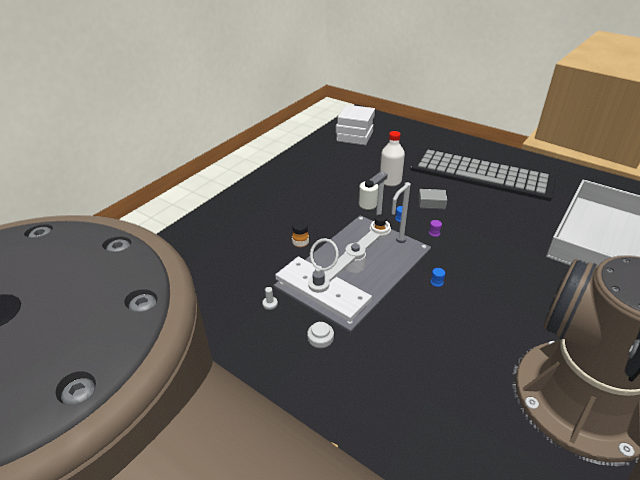

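Top view: the stage is centred at about (337,245), the pin end with its ring at (290,238), the sample seat and jar at (372,244), the fat barrel at (373,226) on the far (+y) side and the nozzle at (390,253) on the near side. Side view: ring (324,254), barrel (369,195), bent tube (403,195), amber jar (380,225).

Lookalikes:
- The blue jars at top (418,242) and (361,307) and the purple one at (418,277) are not meant.
- The reagent jar at top (336,188) is a bystander.

So the swing should be positive, with the pin end coming towards the robot.

```bash
python3 - <<'E'
from h import *
import cv2
P=np.load("top0.npy");im=cv2.imread("pics/top0.png")
sub=np.zeros(P.shape[:2],bool);sub[195:295,265:405]=1
X,Y,Z=P[...,0],P[...,1],P[...,2]
m=sub&(Z>.034)&(Z<.045)&(im.min(2)>110)
p=P[m];print("plate",len(p),cv2.minAreaRect((p[:,:2]*1000).astype(np.float32)),np.median(p[:,2]))
m=sub&(Z>.004)&(Z<.018)
p=P[m];print("stage",len(p),cv2.minAreaRect((p[:,:2]*1000).astype(np.float32)),np.median(p[:,2]))
m=sub&(Z>.05)&(Z<.066)&(im.min(2)>90);p=P[m]
print("arm",len(p),cv2.minAreaRect((p[:,:2]*1000).astype(np.float32)),cv2.fitLine((p[:,:2]*1000).astype(np.float32),cv2.DIST_HUBER,0,.01,.01).ravel())
P=np.load("side0.npy");ims=cv2.imread("pics/side0.png")
sub=np.zeros(P.shape[:2],bool);sub[230:300,300:345]=1
p=P[sub&(P[...,2]>.09)&(P[...,2]<.16)];print("ring",len(p),p.min(0),p.max(0),p.mean(0))
# plane
c0=p.mean(0);print("normal",np.linalg.svd(p-c0)[2][2])
a=cv2.resize(ims[170:320,240:440],(800,600),interpolation=2);cv2.imwrite("pics/crop0.png",a)
E
```

```text
plate 1402 ((531.3310546875, 29.67241668701172), (210.3498077392578, 188.21603393554688), 10.815193176269531) 0.04010432391652774
stage 5694 ((518.6083374023438, -55.30311584472656), (399.2990417480469, 283.4498291015625), 88.84705352783203) 0.009653209093050563
arm 860 ((503.3992919921875, -26.07586669921875), (353.1974182128906, 138.2177276611328), 79.0478286743164) [ 7.5613342e-02  9.9713719e-01  5.1587366e+02 -3.9006390e+01]
ring 282 [0.48754205 0.03483945 0.09066893] [0.55236984 0.08228162 0.14765199] [0.51897239 0.05792023 0.11794115]
normal [-0.04626293 -0.78774624 -0.61426021]
```

View pics/crop0.png

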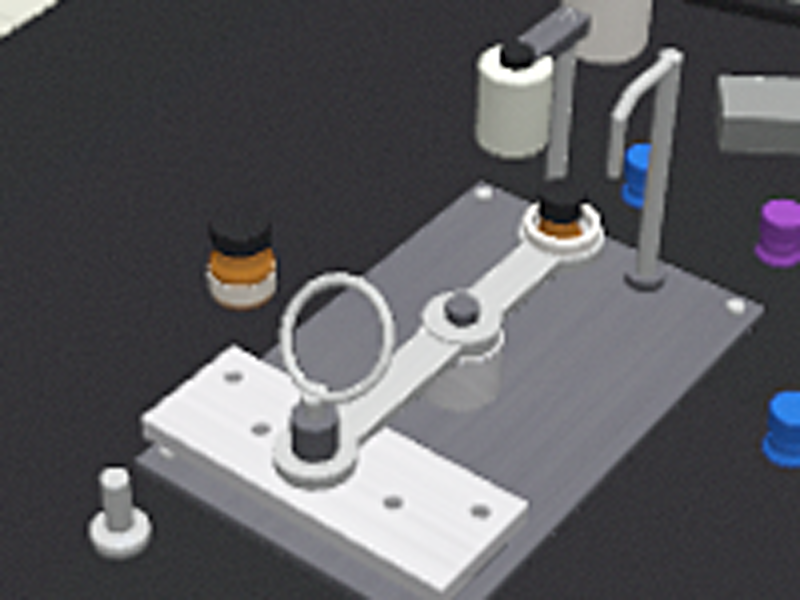

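The crop confirms it: ring round (338,335), the jar with the amber body and black cap at (560,210), the fat barrel on the far side at (513,100) and the tube on the near side at (615,150). Next I need the pivot and the seat position.

```bash
python3 - <<'E'
from h import *
for n,(x0,y0,x1,y1),(a,b) in [("top",(322,232,350,254),(.056,.08)),("side",(342,238,368,262),(.056,.08)),("side",(305,264,332,295),(.076,.088)),("side",(366,215,396,240),(.064,.075)),("side",(366,205,396,230),(.08,.1))]:
    P=np.load(n+"0.npy")[y0:y1,x0:x1].reshape(-1,3);p=P[(P[:,2]>a)&(P[:,2]<b)]
    print(n,len(p),np.round(p.min(0),4),np.round(p.max(0),4),np.round(p.mean(0),4))
P=np.load("side0.npy")[230:300,300:345].reshape(-1,3);p=P[(P[:,2]>.095)&(P[:,2]<.16)]
# ring circle fit in-plane
from scipy.optimize import least_squares
from numpy.linalg import svd
for k in range(3):
    c=p.mean(0);V=svd(p-c)[2];d=abs((p-c)@V[2]);p=p[d<.005]
q=(p-c)@V[:2].T
s=least_squares(lambda t:np.hypot(q[:,0]-t[0],q[:,1]-t[1])-.03,[0,0],loss='soft_l1',f_scale=.002)
print("ring",c+s.x@V[:2],V[2])
print(get_state()["joints"])
E
```

```text
top 269 [ 0.4957 -0.0935  0.056 ] [ 0.5382 -0.0194  0.0763] [ 0.5161 -0.0559  0.0619]
side 306 [ 0.4906 -0.1049  0.056 ] [ 0.5358 -0.0082  0.0702] [ 0.5109 -0.0525  0.0598]
side 83 [0.509  0.0614 0.076 ] [0.5347 0.0876 0.0872] [0.5186 0.0775 0.0806]
side 86 [ 0.4833 -0.1757  0.0642] [ 0.5274 -0.1327  0.0745] [ 0.5021 -0.1487  0.0672]
side 101 [ 0.4933 -0.2021  0.08  ] [ 0.5411 -0.1395  0.0908] [ 0.5076 -0.156   0.0866]
ring [0.51941824 0.05650898 0.1197788 ] [-0.04419435 -0.78784015 -0.61429208]
[ 8.81826917e+01  2.05878721e+01  6.38554640e-01 -1.69088056e-02
 -7.01357439e+01 -1.65090118e+01]
```

```bash
cat >> h.py <<'E'
def delta(pos,zaz=-93.3,down=38,ysgn=1):
    s=get_state();M=R.from_euler('xyz',s["eef_rot"],degrees=True)
    a,d=np.radians(zaz),np.radians(down)
    z=np.array([np.cos(d)*np.cos(a),np.cos(d)*np.sin(a),-np.sin(d)])
    y=ysgn*np.array([-np.sin(a),np.cos(a),0]);T=R.from_matrix(np.stack([np.cross(y,z),y,z],1))
    print("shift mm",np.round(M.inv().apply(np.array(pos)-s["tcp_pos"])*1000,1),"rot deg",np.round((M.inv()*T).as_rotvec(degrees=True),2),
     "then shift in target frame",np.round(T.inv().apply(np.array(pos)-s["tcp_pos"])*1000,1),
     "tcp",np.round(s["tcp_pos"],4),"z",np.round(M.as_matrix()[:,2],3),"F",np.round(s["contact_force"],1),"j",np.round(s["joints"],1),"t",s["time_s"])
E
python3 - <<'E'
from h import *
delta([.5,.30,.35],ysgn=1);delta([.5,.3,.35],ysgn=-1)
E
```

```text
shift mm [ 380.3  232.7 -104.9] rot deg [-47.17 -36.16 -96.87] then shift in target frame [-282.   307.   189.9] tcp [0.2121 0.6404 0.2447] z [-0.    -0.001 -1.   ] F [-0.1 -0.2  0.6] j [ 88.2  20.6   0.6  -0.  -70.1 -16.5] t 0.1
shift mm [ 380.3  232.7 -104.9] rot deg [-33.81  44.11  69.48] then shift in target frame [ 282.  -307.   189.9] tcp [0.2121 0.6404 0.2447] z [-0.    -0.001 -1.   ] F [-0.1 -0.2  0.6] j [ 88.2  20.6   0.6  -0.  -70.1 -16.5] t 0.1
```

>>> apply_moves(targets=[[0,0.02,0.012,-0.0066,0,0,0],[0,0.024,0.0145,-0.0066,0,0,0],[0,0.024,0.0145,-0.0066,0,0,0],[0,0.024,0.0145,-0.0066,0,0,0],[0,0.024,0.0145,-0.0066,0,0,0],[0,0.024,0.0145,-0.0066,0,0,0],[0,0.024,0.0145,-0.0066,0,0,0],[0,0.024,0.0145,-0.0066,0,0,0],[0,0.024,0.0145,-0.0066,0,0,0],[0,0.024,0.0145,-0.0066,0,0,0],[0,0.024,0.0145,-0.0066,0,0,0],[0,0.024,0.0145,-0.0066,0,0,0],[0,0.024,0.0145,-0.0066,0,0,0],[0,0.024,0.0145,-0.0066,0,0,0],[0,0.024,0.0145,-0.0066,0,0,0],[0,0.024,0.0145,-0.0066,0,0,0],[0,0,0,0,0,0,0]])

```text
time_s: 1.52
tcp_pos: [0.5032, 0.3, 0.3525]
eef_rot: [-180.0, -0.1, -18.5]
contact_force: [0.0, 0.5, 0.2]
gripper_width: 0.0007
gripper_force: 0.0
```

>>> apply_moves(targets=[[0,0,0,0,-0.0209,0.0272,0.0429],[0,0,0,0,-0.0209,0.0272,0.0429],[0,0,0,0,-0.0209,0.0272,0.0429],[0,0,0,0,-0.0209,0.0272,0.0429],[0,0,0,0,-0.0209,0.0272,0.0429],[0,0,0,0,-0.0209,0.0272,0.0429],[0,0,0,0,-0.0209,0.0272,0.0429],[0,0,0,0,-0.0209,0.0272,0.0429],[0,0,0,0,-0.0209,0.0272,0.0429],[0,0,0,0,-0.0209,0.0272,0.0429],[0,0,0,0,-0.0209,0.0272,0.0429],[0,0,0,0,-0.0209,0.0272,0.0429],[0,0,0,0,-0.0209,0.0272,0.0429],[0,0,0,0,-0.0209,0.0272,0.0429],[0,0,0,0,-0.0209,0.0272,0.0429],[0,0,0,0,-0.0209,0.0272,0.0429],[0,0,0,0,-0.0209,0.0272,0.0429],[0,0,0,0,-0.0209,0.0272,0.0429],[0,0,0,0,0,0,0]])

```text
time_s: 3.1
tcp_pos: [0.5009, 0.3033, 0.3486]
eef_rot: [179.8, -52.3, -93.4]
contact_force: [-0.6, -0.3, -1.4]
gripper_width: 0.0003
gripper_force: 0.0
```

```bash
python3 - <<'E'
from h import *
delta([.524,.135,.1815],ysgn=-1)
E
```

```text
shift mm [-30.2 -33.8 233.9] rot deg [ 0.27 -0.28 -0.08] then shift in target frame [-29.1 -32.8 234.2] tcp [0.5009 0.3033 0.3486] z [-0.05  -0.789 -0.612] F [-0.6 -0.3 -1.4] j [  61.7   31.7    5.6   20.8 -112.2  -66. ] t 3.1
```

>>> apply_moves(targets=[[0,-0.003,-0.0034,0.02,0,0,0],[0,-0.003,-0.0034,0.023,0,0,0],[0,-0.003,-0.0034,0.023,0,0,0],[0,-0.003,-0.0034,0.023,0,0,0],[0,-0.003,-0.0034,0.023,0,0,0],[0,-0.003,-0.0034,0.023,0,0,0],[0,-0.003,-0.0034,0.023,0,0,0],[0,-0.003,-0.0034,0.023,0,0,0],[0,-0.003,-0.0034,0.023,0,0,0],[0,-0.003,-0.0032,0.023,0,0,0],[0,0,0,0,0,0,0],[0,0,0,0,0,0,0]])

```text
time_s: 4.1
tcp_pos: [0.5249, 0.1405, 0.1875]
eef_rot: [179.8, -51.9, -93.2]
contact_force: [0.5, 1.4, 0.3]
gripper_width: 0.0006
gripper_force: 0.0
```

```bash
python3 - <<'E'
from h import *
delta([.5194,.0565,.1198],ysgn=-1)
c=cap("side");np.save("side1.npy",pts(c));save("s1.png",cv2.resize(c["frame"][170:320,240:440],(800,600),interpolation=2))
E
```

```text
shift mm [ -1.4   0.5 108. ] rot deg [0.09 0.09 0.09] then shift in target frame [ -1.5   0.6 108. ] tcp [0.5249 0.1405 0.1875] z [-0.047 -0.786 -0.617] F [0.5 1.4 0.3] j [ 52.5  30.7 -20.3  26.3 -86.  -69.1] t 4.1
```

View pics/s1.png

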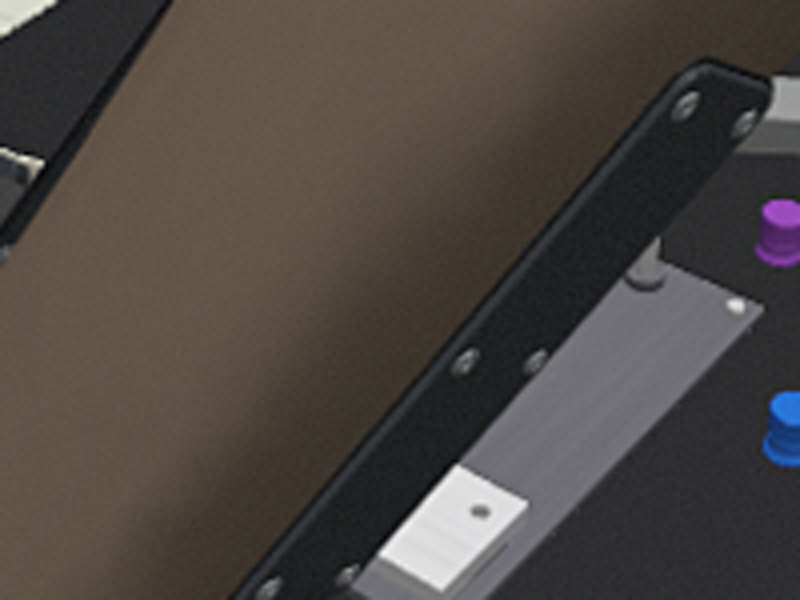

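The side view is blocked by the gripper and forearm (only the plate corner at (455,520) shows), so I'll go in slowly and watch the force.

>>> apply_moves(targets=[[0,-0.0014,0.0005,0.012,0,0,0],[0,0,0,0.014,0,0,0],[0,0,0,0.014,0,0,0],[0,0,0,0.014,0,0,0],[0,0,0,0.013,0,0,0],[0,0,0,0.01,0,0,0],[0,0,0,0.005,0,0,0],[0,0,0,0,0,0,0],[0,0,0,0,0,0,0]])

```text
time_s: 4.9
tcp_pos: [0.5212, 0.0784, 0.136]
eef_rot: [180.0, -51.9, -93.3]
contact_force: [0.4, 0.3, 0.4]
gripper_width: 0.0001
gripper_force: 0.0
```

```bash
python3 - <<'E'
from h import *
delta([.5194,.0565,.1198],ysgn=-1)
c=cap("top");np.save("top1.npy",pts(c));save("t1.png",cv2.resize(c["frame"][195:295,260:410],(780,520),interpolation=2))
E
```

```text
shift mm [ 0.8  0.5 27.3] rot deg [ 0.01  0.12 -0.  ] then shift in target frame [ 0.7  0.5 27.3] tcp [0.5212 0.0784 0.136 ] z [-0.046 -0.785 -0.617] F [0.4 0.3 0.4] j [ 48.7  31.3 -28.9  29.8 -76.8 -71.7] t 4.9
```

View pics/t1.png

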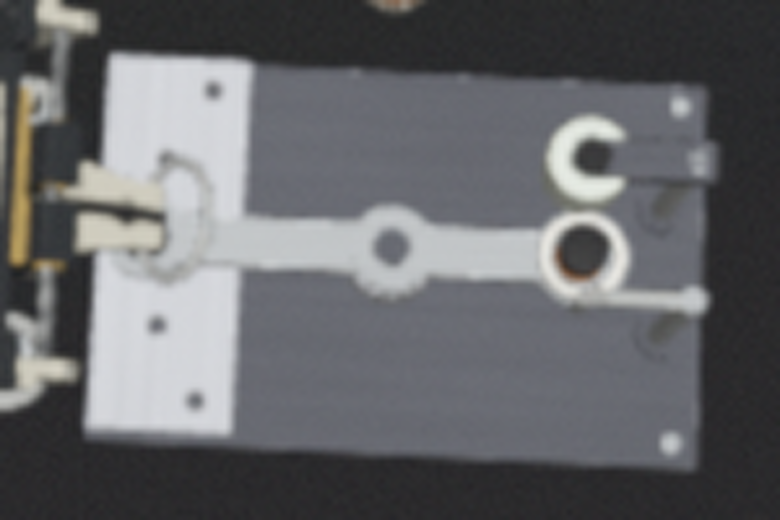

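```bash
python3 - <<'E'
from h import *
P=np.load("top1.npy")[215:260,270:305]
m=(P[...,2]>.105)
for r in range(8,40): print(r+215,''.join(f"{int(z*1000):4d}" if z>.09 else "   ." for z in P[r,3:32,2]), *[f"{v:.3f}" for v in (P[r,17,0],P[r,17,2])])
E
```

```text
223  200 203 196   .   .   .   .   .   .   .   .   .   .   .   .   .   .   .   .   .   .   .   .   .   .   .   .   .   . 0.575 0.037
224  202 203   .   .   .   .   .   .   .   .   .   .   .   .   .   .   .   .   .   .   .   .   .   .   .   .   .   .   . 0.572 0.040
225  202 201 165   .   .   .   .   .   .   .   .   .   .   .   .   .   .   .   . 118 122 126 133 131   .   .   .   .   . 0.571 0.031
226  203 198 168 161 159   .   .   .   .   .   .   .   .   .   .   .   . 113 115 116 121 131 131 133 133   .   .   .   . 0.565 0.044
227  202 203 166 160 158 155 155 158   .   .   .   .   .   .   .   . 114 116 117 119   .   .   . 135 139 135   .   .   . 0.563 0.043
228  206 196 168 162 166 162 157 157 151 153   .   .   .   .   .   . 108 111   .   .   .   .   .   . 138 143 144   .   . 0.560 0.041
229  202 198 160 166 162 158 158 160 148 153 151 153 147   .   . 106 105 107   .   .   .   .   .   .   . 140 140   .   . 0.558 0.038
230  192 193 160 166 159 158 162 156 156 149 145 154 145 143 149 137 138 136   .   .   .   .   .   .   . 139 145   .   . 0.537 0.149
231  167 166 162 161 160 161 157 155
[... 2455 characters left out ...]
  .   .   .   .   .   . 0.502 0.039
250    .   .   .   .   .   .   .   .   .   .   .   .   .   .   .   .   .   .   .   .   .   .   .   .   .   .   .   .   . 0.499 0.038
251    .   .   .   .   .   .   .   .   .   .   .   .   .   .   .   .   .   .   .   .   .   .   .   .   .   .   .   .   . 0.496 0.039
252    .   .   .   .   .   .   .   .   .   .   .   .   .   .   .   .   .   .   .   .   .   .   .   .   .   .   .   .   . 0.493 0.041
253    .   .   .   .   .   .   .   .   .   .   .   .   .   .   .   .   .   .   .   .   .   .   .   .   .   .   .   .   . 0.490 0.041
254    .   .   .   .   .   .   .   .   .   .   .   .   .   .   .   .   .   .   .   .   .   .   .   .   .   .   .   .   . 0.487 0.043
```

The top crop shows both fingers (165..250 rows) centred on the ring's opening. I'll go through it.

>>> apply_moves(targets=[[0,0,0,0.006,0,0,0],[0,0,0,0.006,0,0,0],[0,0,0,0.005,0,0,0],[0,0,0,0.003,0,0,0],[0,0,0,0,0,0,0],[0,0,0,0,0,0,0]])

```text
time_s: 5.45
tcp_pos: [0.5199, 0.0621, 0.1234]
eef_rot: [179.9, -51.9, -93.3]
contact_force: [0.7, -0.3, -0.5]
gripper_width: 0.0006
gripper_force: 0.0
```

```bash
python3 - <<'E'
from h import *
delta([.5194,.0565,.1198],ysgn=-1)
s=get_state();M=R.from_euler('xyz',s["eef_rot"],degrees=True)
print(M.inv().apply([0,0,1]))
E
```

```text
shift mm [0.6 0.2 6.6] rot deg [0.06 0.07 0.01] then shift in target frame [0.6 0.2 6.6] tcp [0.5199 0.0621 0.1234] z [-0.046 -0.786 -0.617] F [ 0.7 -0.3 -0.5] j [ 47.6  31.6 -31.   30.9 -74.6 -72.5] t 5.45
[ 7.87263291e-01  7.82833245e-04 -6.16616491e-01]
```

>>> apply_moves(targets=[[0,0.0024,0,-0.0018,0,0,0],[0,0.0024,0,-0.0018,0,0,0],[0,0.0024,0,-0.0018,0,0,0],[0,0.0024,0,-0.0018,0,0,0],[0,0,0,0,0,0,0]])

```text
time_s: 5.87
tcp_pos: [0.5202, 0.0624, 0.1362]
eef_rot: [-180.0, -51.9, -93.3]
contact_force: [0.2, -0.4, -0.1]
gripper_width: 0.0002
gripper_force: 0.0
```

>>> apply_moves(targets=[[0,0.0016,0,-0.0012,0,0,0],[0,0,0,0,0,0,0]])

```text
time_s: 6.03
tcp_pos: [0.52, 0.0621, 0.1378]
eef_rot: [180.0, -51.9, -93.3]
contact_force: [-0.6, -0.0, 0.3]
gripper_width: 0.0004
gripper_force: 0.0
```

>>> apply_moves(targets=[[0,0.0016,0,-0.0012,0,0,0],[0,0,0,0,0,0,0]])

```text
time_s: 6.2
tcp_pos: [0.52, 0.062, 0.1397]
eef_rot: [180.0, -51.9, -93.3]
contact_force: [0.2, 0.6, -0.9]
gripper_width: 0.0005
gripper_force: 0.0
```

>>> apply_moves(targets=[[0,0.0016,0,-0.0012,0,0,0],[0,0,0,0,0,0,0]])

```text
time_s: 6.37
tcp_pos: [0.52, 0.062, 0.1417]
eef_rot: [180.0, -51.9, -93.3]
contact_force: [0.4, 0.5, -0.4]
gripper_width: 0.0005
gripper_force: 0.0
```

>>> apply_moves(targets=[[0,0.0016,0,-0.0012,0,0,0],[0,0,0,0,0,0,0]])

```text
time_s: 6.53
tcp_pos: [0.52, 0.062, 0.1437]
eef_rot: [180.0, -51.9, -93.3]
contact_force: [0.0, -0.3, 0.1]
gripper_width: 0.0004
gripper_force: 0.0
```

>>> apply_moves(targets=[[0,0,0,0.005,0,0,0],[0,0,0,0.006,0,0,0],[0,0,0,0.005,0,0,0],[0,0,0,0,0,0,0],[0,0,0,0,0,0,0]])

```text
time_s: 6.95
tcp_pos: [0.5204, 0.051, 0.1324]
eef_rot: [-179.9, -51.7, -93.3]
contact_force: [1.7, 5.8, -4.7]
gripper_width: 0.0006
gripper_force: 4.7
```

>>> apply_moves(targets=[[0,0.0015,0,0,0,0,0],[0,0,0,0,0,0,0]])

```text
time_s: 7.12
tcp_pos: [0.5205, 0.0508, 0.1331]
eef_rot: [-179.9, -51.6, -93.3]
contact_force: [-0.2, 8.7, -7.1]
gripper_width: 0.0001
gripper_force: 6.2
```

>>> apply_moves(targets=[[0,0.0015,0,0,0,0,0],[0,0,0,0,0,0,0]])

```text
time_s: 7.28
tcp_pos: [0.5208, 0.0506, 0.1341]
eef_rot: [-179.8, -51.5, -93.3]
contact_force: [-0.3, 12.4, -6.8]
gripper_width: 0.0005
gripper_force: 7.2
```

```bash
python3 - <<'E'
from h import *
delta([.5194,.0565,.1198],ysgn=-1)
c=cap("top");P=pts(c)[220:255,270:310]
m=(P[...,2]>.115)&(P[...,1]<.05)&(P[...,2]<.2);p=P[m];print(len(p),p.min(0),p.max(0))
for r in range(4,30,3): print(''.join(f"{int(z*1000):4d}" if z>.09 else "   ." for z in P[r,3:36,2]))
E
```

```text
shift mm [-14.9   1.7   4.4] rot deg [-0.18  0.51  0.01] then shift in target frame [-14.9   1.7   4.2] tcp [0.5208 0.0506 0.1341] z [-0.042 -0.781 -0.623] F [-0.3 12.4 -6.8] j [ 46.7  30.1 -31.9  31.6 -74.5 -71.8] t 7.2833
107 [0.49663551 0.0343791  0.12570014] [0.55261165 0.04998588 0.15312326]
 201 201 201 196 199 200 206 208 203 206 200 204 196 199   .   .   .   .   .   . 123 123   .   .   .   .   .   .   .   .   .   .   .
 207 205 203 199 203 213 201 206 207 206 210 198 197 196 165 156 159 154 121   .   .   .   . 135 140 135   .   .   .   .   .   .   .
 205 203 199 191 195 198 202 200 199 194 199 197 193 199 161 153 153 153 158 151 150 151 142 144 142 146 145 132 138   .   .   .   .
 206 200 204 196 198 204 207 210 203 202 201 200 151 151 159 159 152 160 149 148 135 136 139 141 141 146 145 145 135   .   .   .   .
 203 199 200 196 199 203 204 205 206 203 199 204 196 161 159 159 163 156 157 152 147 147 145 135 137 144 146 147 128   .   .   .   .
 206 205 197 200 198 208 202 205 209 207 203 196 197 158 165 156 159 152 148 150 150 147 142 139 141 144 148 138 135   .   .   .   .
 197 202 196 202 202 204 204 207 205 203 201 201 193 158 161 159 151 143 135 124 130 118 128 128 145 141 125   .   .   .   .   .   .
 187 192 193 193 195 198 198 204 197 201 197 202 198   . 112 107   .   .   .   .   .   . 132 135 144   .   .   .   .   .   .   .   .
   .   .   .   .   .   . 198 199 200   .   .   .   .   .   .   . 109 124 120 126 125 130   .   .   .   .   .   .   .   .   .   .   .
```

The fingers are through the ring by about 14 mm and bearing on its top. Next is the vertical lift.

>>> apply_moves(targets=[[0,0.0016,0,-0.0012,0,0,0],[0,0.0016,0,-0.0012,0,0,0],[0,0,0,0,0,0,0]])

```text
time_s: 7.58
tcp_pos: [0.5207, 0.0506, 0.1382]
eef_rot: [-179.8, -51.5, -93.3]
contact_force: [-0.3, 12.2, -7.1]
gripper_width: 0.0001
gripper_force: 7.4
```

>>> apply_moves(targets=[[0,0.0016,0,-0.0012,0,0,0],[0,0.0016,0,-0.0012,0,0,0],[0,0,0,0,0,0,0]])

```text
time_s: 7.83
tcp_pos: [0.5207, 0.0506, 0.142]
eef_rot: [-179.8, -51.5, -93.3]
contact_force: [-0.4, 12.7, -7.9]
gripper_width: 0.0002
gripper_force: 7.7
```

>>> apply_moves(targets=[[0,0.0016,0,-0.0012,0,0,0],[0,0.0016,0,-0.0012,0,0,0],[0,0,0,0,0,0,0]])

```text
time_s: 8.08
tcp_pos: [0.5207, 0.0506, 0.1459]
eef_rot: [-179.8, -51.4, -93.3]
contact_force: [1.0, 12.1, -9.7]
gripper_width: 0.0004
gripper_force: 8.1
```

```bash
python3 - <<'E'
from h import *
delta([.5194,.0565,.1198],ysgn=-1)
c=cap("top");P=pts(c)[220:255,270:315]
m=(P[...,2]>.115)&(P[...,1]<.05)&(P[...,2]<.2);p=P[m];print(len(p),p.min(0),p.max(0))
for r in range(4,30,3): print(''.join(f"{int(z*1000):4d}" if z>.09 else "   ." for z in P[r,3:36,2]))
E
```

```text
shift mm [-24.    1.7  11.7] rot deg [-0.18  0.55  0.01] then shift in target frame [-24.2   1.7  11.4] tcp [0.5207 0.0506 0.1459] z [-0.042 -0.781 -0.623] F [ 1.  12.1 -9.7] j [ 46.8  29.2 -31.4  31.4 -75.6 -71. ] t 8.0833
110 [0.49513075 0.0341256  0.13815427] [0.55363577 0.04999176 0.16461721]
 215 212 209 203 210 214 219 217 217 219 214 215 211   .   .   .   .   . 127 132 140 143 141 141   .   .   .   .   .   .   .   .   .
 218 208 212 212 208 215 219 219 216 211 213 214 213 180 169 170 166 166 164 165   .   .   .   . 157 149   .   .   .   .   .   .   .
 216 210 185 190 195 187 210 209 209 200 181 178 174 181 171 170 172 168 165 160 156 159 153 155 153 164 163 152 144   .   .   .   .
 214 210 205 211 217 220 223 215 217 214 216 215 212 165 172 169 164 162 162 162 156 159 147 155 157 157 158 160 138   .   .   .   .
 207 207 205 207 214 213 216 218 217 213 217 206 205 171 173 169 169 164 166 163 155 150 152 148 148 154 161 159 139   .   .   .   .
 210 209 209 213 216 220 216 219 218 216 214 213 208 175 170 165 166 164 160 157 159 159 158 150 148 157 155 146 145   .   .   .   .
 214 214 209 210 207 220 219 220 213 209 212 213 206 116 114   .   .   .   .   .   .   .   . 159 154 156   .   .   .   .   .   .   .
 187 193 197 194 202 209 205 206 210 205   .   .   .   . 122 126 122   .   .   .   . 149 146 147   .   .   .   .   .   .   .   .   .
   .   .   .   .   . 204 210 216   .   .   .   .   .   .   .   .   .   . 132 135   .   .   .   .   .   .   .   .   .   .   .   .   .
```

>>> apply_moves(targets=[[0,0.0016,0,-0.0012,0,0,0],[0,0.0006,0,-0.0005,0,0,0],[0,0,0,0,0,0,0]])

```text
time_s: 8.38
tcp_pos: [0.5207, 0.0506, 0.1484]
eef_rot: [-179.8, -51.4, -93.3]
contact_force: [0.9, 12.3, -9.9]
gripper_width: 0.0003
gripper_force: 8.3
```

>>> apply_moves(targets=[[0,0,0.00183,2e-05,0.0087,0,-0.0069],[0,0,0.00183,2e-05,0.0087,0,-0.0069],[0,0,0.00183,2e-05,0.0087,0,-0.0069],[0,0,0.00183,2e-05,0.0087,0,-0.0069],[0,0,0.00183,2e-05,0.0087,0,-0.0069]])

```text
time_s: 8.8
tcp_pos: [0.5116, 0.0509, 0.1483]
eef_rot: [-179.9, -51.4, -88.2]
contact_force: [0.1, 11.5, -11.0]
gripper_width: 0.0005
gripper_force: 8.3
```

```bash
python3 - <<'E'
from h import *
delta([.5194,.0565,.1198],ysgn=-1)
c=cap("top");P=pts(c)
np.save("top2.npy",P);save("t2.png",cv2.resize(c["frame"][195:295,260:410],(780,520),interpolation=2))
E
```

```text
shift mm [-25.6  -8.   13.6] rot deg [-4.15  0.57  3.17] then shift in target frame [-26.2  -7.5  12.8] tcp [0.5116 0.0509 0.1483] z [ 0.027 -0.781 -0.623] F [  0.1  11.5 -11. ] j [ 48.8  26.9 -35.8  34.1 -72.9 -71. ] t 8.8
```

View pics/t2.png

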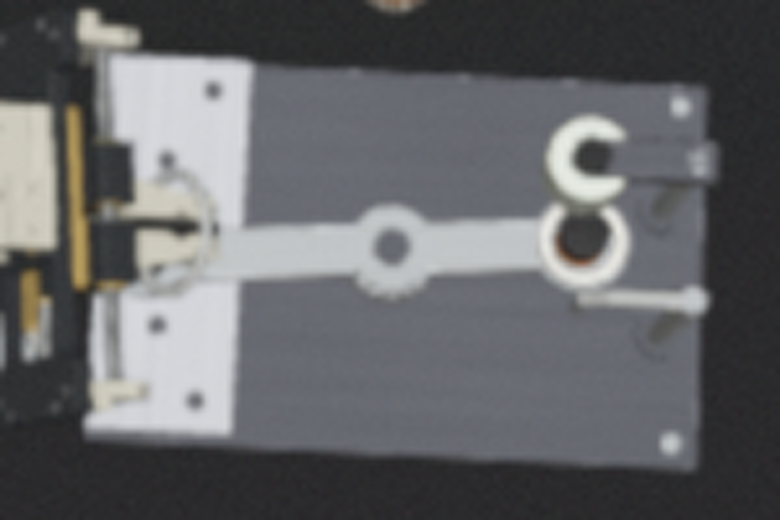

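The arm is swinging the right way, with the seat now at (585,240) moving towards the barrel. I'll continue.

>>> apply_moves(targets=[[0,0,0.00183,2e-05,0.0087,0,-0.0069],[0,0,0.00183,2e-05,0.0087,0,-0.0069],[0,0,0.00183,2e-05,0.0087,0,-0.0069],[0,0,0.00183,2e-05,0.0087,0,-0.0069],[0,0,0.00183,2e-05,0.0087,0,-0.0069],[0,0,0.00183,2e-05,0.0087,0,-0.0069],[0,0,0.00183,2e-05,0.0087,0,-0.0069],[0,0,0.00183,2e-05,0.0087,0,-0.0069],[0,0,0.00183,2e-05,0.0087,0,-0.0069],[0,0,0.00183,2e-05,0.0087,0,-0.0069],[0,0,0.00183,2e-05,0.0087,0,-0.0069],[0,0,0.00183,2e-05,0.0087,0,-0.0069],[0,0,0.00183,2e-05,0.0087,0,-0.0069]])

```text
time_s: 9.93
tcp_pos: [0.4877, 0.0478, 0.1484]
eef_rot: [-180.0, -51.4, -75.1]
contact_force: [-2.8, 12.7, -10.0]
gripper_width: 0.0003
gripper_force: 8.4
```

```bash
cat >> h.py <<'E'
def armang(P,im):
    # bar edges between pivot and both ends: angle of mid points around pivot, height 52..66 mm
    pv=np.array([.513,-.0545]);m=np.zeros(P.shape[:2],bool);m[205:285,295:385]=1
    m&=(P[...,2]>.048)&(P[...,2]<.068)&(im.min(2)>140)
    d=P[...,:2]-pv;r=np.hypot(d[...,0],d[...,1]);out=[]
    for s in (1,-1):
        q=d[m&(r>.026)&(r<.072)&(s*d[...,1]>0)]
        out.append((len(q),round(float(np.degrees(np.median(np.arctan2(s*q[:,1],s*q[:,0])))),2)))
    q=d[m&(r>.026)&(r<.072)].astype(np.float32);l=cv2.fitLine(q,cv2.DIST_HUBER,0,.001,.01).ravel()
    return out,float(np.degrees(np.arctan2(l[1],l[0]))%180)
E
python3 - <<'E'
from h import *
im=cv2.imread("pics/top0.png");print(armang(np.load("top0.npy"),im))
c=cap("top");P=pts(c);print(armang(P,c["frame"]));np.save("top3.npy",P)
delta([.5194,.0565,.1198],ysgn=-1)
save("t3.png",cv2.resize(c["frame"][195:295,260:410],(780,520),interpolation=2))
E
```

```text
([(165, 83.16), (163, 89.42)], 85.9926528930664)
([(166, 100.1), (159, 106.74)], 103.33421325683594)
shift mm [-22.5 -33.4  17.6] rot deg [-14.39   0.59  11.35] then shift in target frame [-29.1 -31.6   9.1] tcp [0.4872 0.0476 0.1484] z [ 0.203 -0.755 -0.624] F [ -4.5  14.1 -10.9] j [ 53.3  21.2 -48.   42.3 -65.7 -72.2] t 9.9833
```

View pics/t3.png

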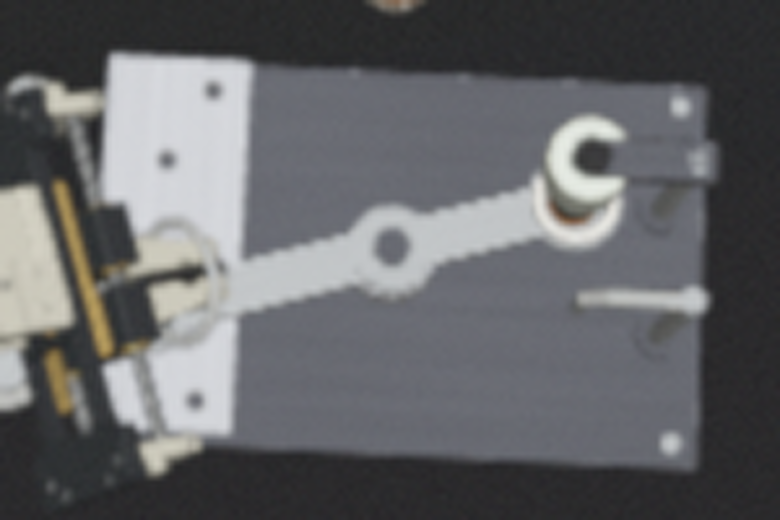

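The arm has turned 17.3° of 20°, and the jar is coming under the barrel at (575,205). It needs about 2.7° more.

>>> apply_moves(targets=[[0,0,0.0018,2e-05,0.0087,0,-0.0069],[0,0,0.0018,2e-05,0.0087,0,-0.0069],[0,0,0.0013,2e-05,0.005,0,-0.004],[0,0,0,0,0,0,0],[0,0,0,0,0,0,0]])

```text
time_s: 10.4
tcp_pos: [0.4827, 0.0464, 0.1484]
eef_rot: [-180.0, -51.4, -72.5]
contact_force: [-5.3, 13.0, -10.2]
gripper_width: 0.0007
gripper_force: 8.8
```

```bash
python3 - <<'E'
from h import *
for _ in range(2):
    c=cap("top");P=pts(c);print(armang(P,c["frame"]))
delta([.5194,.0565,.1198],ysgn=-1)
E
```

```text
([(164, 103.43), (159, 109.47)], 106.38431549072266)
([(165, 103.24), (160, 109.15)], 106.2836685180664)
shift mm [-21.5 -38.1  18.9] rot deg [-16.3    0.59  12.87] then shift in target frame [-30.  -36.1   7.9] tcp [0.4827 0.0464 0.1484] z [ 0.235 -0.746 -0.624] F [-4.6 14.1 -9.2] j [ 54.   20.1 -50.2  44.1 -64.5 -72.5] t 10.5
```

Now at 20.3°, within the capture range. I'll lower the pin.

>>> apply_moves(targets=[[0,-0.0016,0,0.0012,0,0,0],[0,-0.0016,0,0.0012,0,0,0],[0,-0.0016,0,0.0012,0,0,0],[0,0,0,0,0,0,0]])

```text
time_s: 10.83
tcp_pos: [0.4827, 0.0464, 0.1422]
eef_rot: [180.0, -51.4, -72.5]
contact_force: [-5.1, 12.9, -8.4]
gripper_width: 0.0006
gripper_force: 8.4
```

>>> apply_moves(targets=[[0,-0.0016,0,0.0012,0,0,0],[0,-0.0016,0,0.0012,0,0,0],[0,0,0,0,0,0,0]])

```text
time_s: 11.08
tcp_pos: [0.4827, 0.0464, 0.1384]
eef_rot: [180.0, -51.5, -72.5]
contact_force: [-4.1, 12.0, -8.2]
gripper_width: 0.0003
gripper_force: 8.0
```

>>> apply_moves(targets=[[0,-0.0016,0,0.0012,0,0,0],[0,-0.0016,0,0.0012,0,0,0],[0,0,0,0,0,0,0]])

```text
time_s: 11.33
tcp_pos: [0.4827, 0.0464, 0.1345]
eef_rot: [180.0, -51.5, -72.5]
contact_force: [-4.1, 12.3, -8.4]
gripper_width: 0.0003
gripper_force: 7.7
```

>>> apply_moves(targets=[[0,-0.0016,0,0.0012,0,0,0],[0,-0.0016,0,0.0012,0,0,0],[0,0,0,0,0,0,0]])

```text
time_s: 11.58
tcp_pos: [0.4826, 0.0456, 0.1314]
eef_rot: [179.9, -51.6, -72.5]
contact_force: [-2.2, 9.1, -2.9]
gripper_width: 0.0003
gripper_force: 4.6
```

```bash
python3 - <<'E'
from h import *
c=cap("top");P=pts(c);print(armang(P,c["frame"]))
Q=P[225:265,280:320];q=Q[(Q[...,2]>.12)&(Q[...,2]<.2)&(Q[...,1]<.045)];print(np.percentile(q[:,2],[50,80,95]))
delta([.4807,.0521,.1198],zaz=-73.3,ysgn=-1)
E
```

```text
([(161, 102.8), (157, 109.61)], 106.32109069824219)
[0.13835363 0.14370699 0.1466997 ]
shift mm [-13.3  -0.1   1.9] rot deg [-0.54  0.38  0.47] then shift in target frame [-13.3  -0.    1.8] tcp [0.4826 0.0456 0.1314] z [ 0.234 -0.748 -0.621] F [-1.9  9.5 -4.2] j [ 53.7  21.7 -51.2  45.3 -62.8 -74.5] t 11.6333
```

The ring followed the fingers all the way down, so the pin went into the hole. Now I'll centre the fingers in the ring and back out.

>>> apply_moves(targets=[[0,-0.002,0,0,0,0,0],[0,-0.003,0,0,0,0,0],[0,-0.003,0,0,0,0,0],[0,-0.003,0,0,0,0,0],[0,0,0,0,0,0,0],[0,0,0,0,0,0,0]])

```text
time_s: 12.13
tcp_pos: [0.4794, 0.0492, 0.1237]
eef_rot: [179.7, -51.9, -72.5]
contact_force: [0.4, -0.1, -0.0]
gripper_width: 0.0003
gripper_force: 0.0
```

```bash
python3 - <<'E'
from h import *
c=cap("top");P=pts(c);print(armang(P,c["frame"]))
Q=P[225:265,280:320];q=Q[(Q[...,2]>.12)&(Q[...,2]<.2)&(Q[...,1]<.04)];print(np.percentile(q[:,2],[50,80,95]))
delta([.4807,.0521,.1198],zaz=-73.3,ysgn=-1)
E
```

```text
([(164, 103.48), (159, 109.75)], 106.51830291748047)
[0.14078907 0.14612947 0.14984132]
shift mm [-4.6 -2.1  0.6] rot deg [-0.3   0.1   0.46] then shift in target frame [-4.6 -2.   0.6] tcp [0.4795 0.0492 0.1238] z [ 0.231 -0.752 -0.617] F [-0.2 -0.4  0.4] j [ 54.3  22.7 -51.3  44.9 -62.5 -75.5] t 12.1833
```

Zero force. I'll withdraw straight back along the fingers.

>>> apply_moves(targets=[[0,-0.002,-0.001,-0.003,0,0,0],[0,0,0,-0.006,0,0,0],[0,0,0,-0.008,0,0,0],[0,0,0,-0.01,0,0,0],[0,0,0,-0.015,0,0,0],[0,0,0,-0.02,0,0,0],[0,0,0,-0.03,0,0,0],[0,0,0,-0.03,0,0,0],[0,0,0,-0.03,0,0,0],[0,0,0,-0.03,0,0,0],[0,0,0,-0.03,0,0,0],[0,0,0,-0.03,0,0,0],[0,0,0,-0.02,0,0,0],[0,0,0,0,0,0,0],[0,0,0,0,0,0,0]])

```text
time_s: 13.43
tcp_pos: [0.4188, 0.2494, 0.2845]
eef_rot: [179.8, -51.8, -72.5]
contact_force: [-0.1, -0.7, -1.3]
gripper_width: 0.0007
gripper_force: 0.0
```

```bash
python3 - <<'E'
from h import *
c=cap("top");P=pts(c);print(armang(P,c["frame"]))
d=cap("side");S=pts(d)
delta([.4807,.0521,.1198],zaz=-73.3,ysgn=-1)
q=P[225:265,270:320].reshape(-1,3);q=q[(q[:,2]>.09)&(q[:,2]<.17)];print("ring",len(q),q.min(0),q.max(0),q.mean(0))
q=np.load("top0.npy")[220:260,270:320].reshape(-1,3);q=q[(q[:,2]>.09)&(q[:,2]<.17)];print("ring0",len(q),q.min(0),q.max(0),q.mean(0))
a=cv2.resize(c["frame"][175:325,225:425],(800,600),interpolation=2);b=cv2.resize(d["frame"][170:320,240:440],(800,600),interpolation=2)
save("f.png",np.hstack([cv2.resize(a,(400,300)),cv2.resize(b,(400,300))]));
E
```

```text
([(163, 103.11), (163, 109.95)], 106.42237854003906)
shift mm [ -2.4  -1.7 262.4] rot deg [-0.29  0.12  0.5 ] then shift in target frame [ -3.   -3.  262.4] tcp [0.4189 0.2475 0.2837] z [ 0.231 -0.752 -0.617] F [-0.3 -1.4 -0.4] j [ 73.2  19.4 -24.5  26.  -92.5 -66. ] t 13.5333
ring 139 [0.45301914 0.03213379 0.09134262] [0.5158506  0.07689008 0.14990898] [0.48399074 0.05481913 0.12028274]
ring0 138 [0.49223909 0.03669204 0.09107615] [0.55460364 0.081707   0.15036813] [0.52390268 0.05869158 0.12037607]
```

View pics/f.png

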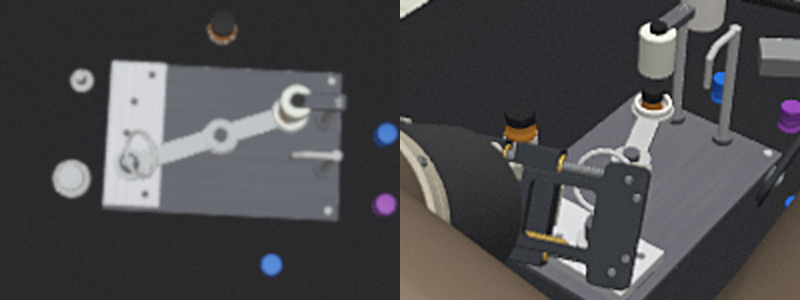

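The ring height matches the start (mean 120.3 against 120.4 mm), so the pin is fully home. The arm is at about +20°, the jar sits in its seat under the barrel (left half (293,105), right half (655,100)), and the bystanders visible in the crops look unmoved.

```bash
python3 -c "
from h import *
print(close_job())"
```

```text
the job is handed in; nothing more can be done
None
```

The job is handed in: the pin was lifted, the arm swung one hole (about +20°), the pin dropped fully home, and the jar is still in its seat under the fat measuring head, with the ring released; the bystanders visible in the final crops looked unmoved.

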